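# Snap two slide boxes shut and stack them

### The job

The lids of both slide boxes have popped ajar. While the shallow box is still on the bench, press each lid down at its clip until it snaps shut; then stack the shallow box on the deep one, either way round, so that its base locks over the lugs of the deep box's lid and sits level and flush. Leave the deep box where it stands, and do not upset or shove the glassware, bottles and the small cover glass box around them.

Things in the scene. Friction and masses are not known exactly. Their poses are not given: they have to be found in the camera images.
- deep_box: White box, grey lid, 116 (x) x 60 (y) mm, 46 mm high to the shut lid's top. Origin: centre of underside. Lid hinge along +y side, clip on -y side. Flat upright sides, grip across the 60 mm; clip tongue (24 wide, 2 proud) at the middle of the -y side. Underside: rim 4 mm thick, 6 mm high, round one recess 108 x 52 mm. Lid has 4 lugs (see deep_top). Standing at z = 0, loose, about 0.6 kg.
- shallow_box: White box, grey lid, 116 (x) x 60 (y) mm, 32 mm high to the shut lid's top. Origin: centre of underside. Lid hinge along +y side, clip on -y side. Flat upright sides, grip across the 60 mm; clip tongue (24 wide, 2 proud) at the middle of the -y side. Underside: rim 4 mm thick, 6 mm high, round one recess 108 x 52 mm. Lid has 4 lugs (see deep_top). Standing at z = 0, loose, about 0.2 kg.
- deep_lid (a joint): Angle of the deep box's lid: 0 = shut. Starts held ajar by a weak spring near 0.28 rad (front edge 16 mm up). Pushing the thumb pad down takes 1 N for 6 mm to 0.155 rad, where the catch meets: force climbs to a peak of 11 to 13 N near 0.11 rad; below about 0.05 rad the lid snaps to 0 by itself and stays shut. Let go before that, it springs back up.
- shallow_lid (a joint): Angle of the shallow box's lid: 0 = shut. Starts held ajar by a weak spring near 0.28 rad (front edge 16 mm up). Pushing the thumb pad down takes 1 N for 6 mm to 0.155 rad, where the catch meets: force climbs to a peak of 11 to 13 N near 0.11 rad; below about 0.05 rad the lid snaps to 0 by itself and stays shut. Let go before that, it springs back up.
- deep_clip (a point): Middle of the top of the ribbed thumb pad (24 x 10 mm, 2 mm high, long way along the box) on the deep box's lid, 11 mm in from the clip edge; moves with the lid. Lid shut: x = 0, y = -19, z = 48 mm in the box's frame; ajar about 13 mm higher.
- shallow_clip (a point): Middle of the top of the ribbed thumb pad (24 x 10 mm, 2 mm high, long way along the box) on the shallow box's lid, 11 mm in from the clip edge; moves with the lid. Lid shut: x = 0, y = -19, z = 34 mm in the box's frame; ajar about 13 mm higher.
- deep_top (a point): Centre of the flat upper face of the deep box's lid, 46 mm above its underside when shut; the shallow box's origin rests here when stacked. Four lugs on it at x = +-46.5, y = +-18.5 mm: 12 mm across, tapering to 8, 5 mm high; they fit in the recess of the box above with 1.5 mm to spare each way, either way round. The shallow lid has the same.
- iodine: Brown dropper bottle, 43 mm across, 92 mm tall, loose, beside the +y side of the shallow box near one end. Origin: centre of the underside, z up.
- cover_glass_box: Small flat white box, 30 x 30 x 14 mm, loose, beside the +y side of the shallow box near the other end; fingertips that stay 16 mm above the bench pass over it. Origin: centre of the underside.
- stain_bottle: Dark red dropper bottle, 36 mm across, 80 mm tall, loose, off the robot-side (-x) end of the deep box. Origin: centre of the underside, z up.
- flask: Glass conical flask, 64 mm across, 105 mm tall, loose, nearer the robot than the boxes. Origin: centre of the underside, z up.
- wash_bottle: White wash bottle, 101 x 60 mm, 197 mm tall, loose, at the back of the bench behind the boxes. Origin: centre of the underside, z up.
Not all that is in view belongs to the job. What is shaped like the shallow_box but red is not meant.

How it is judged:
By the outcome, as a careful person would: the job done as asked, in the order asked, and still so for the second after the job is handed in, with the robot touching nothing.
It also fails if it takes over 51 s, if anything falls off the work surface, if the arm or the gripper's body presses on something with over 40 N, if the wrist force passes 120 N, or if a joint passes its speed limit or range.

### The arm

A 6-joint arm with a two-finger parallel gripper is mounted at the origin on the work surface; the furniture and walls round the work are solid. World frame = base frame: x ahead of the robot, y to its left, z up, the work surface at z = 0. Lengths are in m, angles in rad, forces in N, time in s.
With the tool pointing down it reaches from about 0.35 to 0.775 m from the base axis. Payload 7.3 kg.
Tool frame: the origin (TCP) lies at the centre of the arm's flange, where the gripper is bolted on; the fingertips stand 178 mm ahead of it and the grasp point (between the pads) lies 159 mm ahead of it (tip_extent is the distance from the TCP to the fingertips, in m); z points along the fingers, y is the line along which they close (so a half turn about z gives the same grasp; the last joint's range is limited). The gripper opens to 92 mm and grips with 3 to 60 N. Pads are 19 mm wide; open, the fingers measure 130 mm over their backs; the gripper's body (75 mm by 190 mm) begins 47 mm behind the grasp point.
Start: joints at [1.19, 0.342, 1.524, -0, 1.275, -0.146], TCP at [0.122, 0.511, 0.405] pointing down, gripper open.
Joint ranges: [-2.53, 2.53], [-0.77, 2.02], [0.04, 2.7], [-1, 4.14], [0.28, 2.66], [-3.11, 3.11]. Speed limits (rad/s): [2.57, 2.57, 3.14, 3.14, 3.14, 3.14].

### API

Orientations are given as [roll, pitch, yaw] about the fixed x, y, z axes, in that order (R = Rz(yaw) Ry(pitch) Rx(roll)).
In Python, from cell import * gives the robot as it stands.
- The arm moves only by the tool arm_command, never from a script. Its arguments are lists of equal length, an entry for each row: "xyz": the shift along the world's x, y, z in mm, a list of three; "spin": the turn about the world's z in degrees. In form: {"xyz": [[tx, ty, tz], ...], "spin": [spin, ...]}. A call has 1 to 20 rows; each row shifts and turns the commanded pose from where the row before left it; what a row does not reach is not made up. A row lasts 1/10 s, in which the tool goes at most 50 mm and 8.59 degrees, less where a joint would pass 70% of its speed; a pose out of reach is approached as far as the arm can. A call with a gripper value outside its range is refused whole. "jaw" is the opening, from -1 (shut) to 1 (fully open), set as the call begins (left out, the last holds). The fingers move at their own pace and stop on an object; "squeeze" is the grip in N (left out, the last holds). Time passes only in rows, so rows that do not move let the fingers close. It gives the time, the measured TCP pose, the force, the opening and the grip force at its end, in the units of the state.
- observe(): the state, without advancing time (a new reading comes with each control period).
- read_camera(name): name is "scene" or "top" or "wrist"; returns a dict with "img" (420x560x3 uint8, red, green, blue), "depth" (420x560 float32, m along the optical axis (not along the pixel's ray), 0 where there is no reading), "fx", "fy", "cx", "cy" (pixels), "world_from_camera" (4x4, takes a point from camera to world coordinates). Camera axes: x right, y up, looking along -z (the intrinsics and any distortion apply to the point x, -y, -z); pixel columns grow to the right and rows downward; lengths in m; the calibration is good to about 2 mm. The wrist camera is an equidistant fisheye: a pixel r from the principal point sees the ray r / f radians off the axis. A picture is of the moment at which its call begins.
- hand_in(): hands the job in; it is judged then, once.
The state is a dict: "time": time; "qpos": joint angles; "qvel": joint speeds; "joint_efforts": joint torques, N m; "tool_pos": TCP position; "tool_rot": TCP orientation; "contact_force": force on the tool from outside, world axes, zero at the start; "torque": the same for the moment, N m; "opening": finger opening in m; "grip_force": force on a finger pad.
Only numpy, scipy, OpenCV 4.12 (cv2) and the standard library are available. Lean on these libraries where they do the work, as an engineer would, in place of code of your own. Each camera call takes 0.05 s, during which the arm holds its last target. There are 200 camera calls.

## Working session

There is one attempt and no reset: what is moved stays moved. The work goes in short steps, Python scripts to look and compute and a tool call to move; the robot and the scene stay as the last step left them, time stands still between calls to the robot, and variables do not carry over. Pictures are saved under pics/ and viewed, at most 10 in all, crops included, and the job is handed in when it is done.

Besides the shell and the picture viewer there is one more tool, called after ">>>" by a JSON object that holds its "name" and its "arguments". arm_command: Moves the arm, as the interface text tells. Its arguments: {"type":"object","properties":{"xyz":{"type":"array","items":{"type":"array","items":{"type":"number"}}},"spin":{"type":"array","items":{"type":"number"}},"jaw":{"type":"number"},"squeeze":{"type":"number"}},"required":["xyz","spin"]}

```bash
mkdir -p pics; ls; cat > h.py <<'E'
from cell import *
import numpy as np, cv2
def snap(n,f):
    c=read_camera(n); cv2.imwrite('pics/'+f+'.png',cv2.cvtColor(c['img'],cv2.COLOR_RGB2BGR))
    np.savez('pics/'+f+'.npz',**c); return c
def cloud(c):
    d=c['depth']; v,u=np.mgrid[0:d.shape[0],0:d.shape[1]]
    P=np.stack([(u-c['cx'])/c['fx']*d,-(v-c['cy'])/c['fy']*d,-d,np.ones_like(d)],-1)
    return (P@np.array(c['world_from_camera']).T)[...,:3]
E
python3 - <<'E'
from h import *
a=snap('scene','s0');b=snap('top','t0')
print(a['world_from_camera'],b['world_from_camera'],b['fx'],observe())
E
```

```text
pics
[[-0.63189419  0.29919698 -0.71497615 -0.29119874]
 [-0.77500879 -0.25395408  0.57867841  0.85758568]
 [-0.00843228  0.91977633  0.3923524   0.44374499]
 [ 0.          0.          0.          1.        ]] [[-0.01607025  0.98589236 -0.16660735  0.24838604]
 [-0.99951601 -0.02027894 -0.02359066  0.29709563]
 [-0.02663647  0.16614761  0.98574108  0.89525094]
 [ 0.          0.          0.          1.        ]] 404.9543813842586 {'time': 0.1, 'qpos': array([ 1.19000190e+00,  3.42661182e-01,  1.52491087e+00, -9.68516769e-06,
        1.27538336e+00, -1.46001692e-01]), 'qvel': array([-0.00063007, -0.00045621, -0.00364631, -0.00026973, -0.00141214,
       -0.0007699 ]), 'joint_efforts': array([ 2.05555436e-03, -4.31999123e+01, -2.44698268e+01,  7.20505044e-02,
        5.24797000e-02, -4.07951450e-05]), 'tool_pos': array([0.12207463, 0.5104936 , 0.40411377]), 'tool_rot': array([-3.14024305e+00, -1.89095263e-04,  2.90680261e+00]), 'contact_force': array([-0.11094238,  0.36230713, -0.38177522]), 'torque': array([-0.03980936,  0.02140625,  0.00539306]), 'grip_force': 0.0, 'opening': 0.09189827555257146}
```

View pics/t0.png

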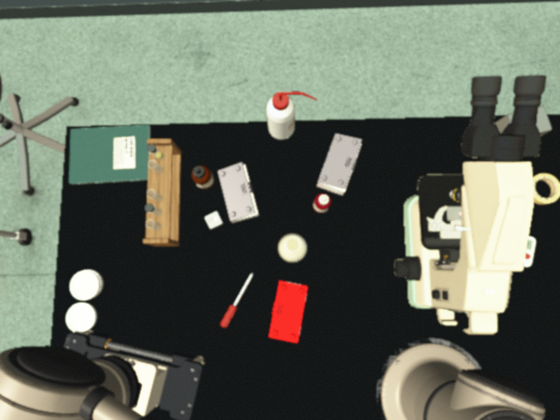

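View pics/s0.png

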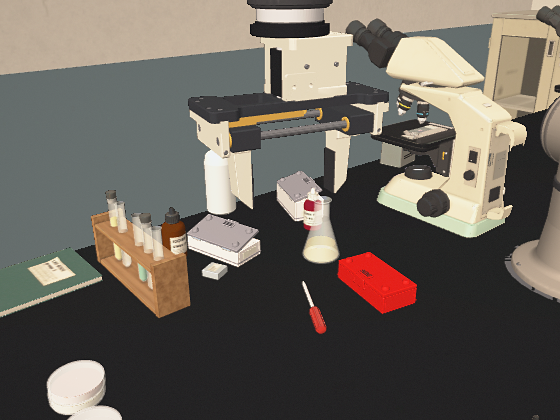

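The top view shows two white boxes with grey lids, at about (238,192) and (340,164), and a red one at (289,312). The left one has the iodine bottle (203,177) and the cover glass box (213,219) on its left, +y side, so it is the shallow box. The right one has the stain bottle (321,203) at its near end, so it is the deep box. The red box is a decoy. I'll confirm this in an enlarged crop.

```bash
python3 - <<'E'
from h import *
c=dict(np.load('pics/t0.npz'));im=c['img'][125:237,185:375]
cv2.imwrite('pics/t0c.png',cv2.cvtColor(cv2.resize(im,None,fx=4.2,fy=4.2,interpolation=cv2.INTER_CUBIC),cv2.COLOR_RGB2BGR))
P=cloud(c);np.set_printoptions(precision=4,suppress=True)
for nm,u0,u1,v0,v1 in(('sh',217,262,160,225),('dp',316,365,130,197)):
    Q=P[v0:v1,u0:u1].reshape(-1,3); I=c['img'][v0:v1,u0:u1].reshape(-1,3).astype(int)
    m=(Q[:,2]>.02)&(Q[:,2]<.075)&(I.min(1)>90)
    Q=Q[m]; r=cv2.minAreaRect((Q[:,:2]*1000).astype(np.float32)); print(nm,m.sum(),r,np.percentile(Q[:,2],[5,50,95]))
    A=np.c_[Q[:,:2]-Q[:,:2].mean(0),np.ones(len(Q))]
    print(np.linalg.lstsq(A,Q[:,2],rcond=None)[0],Q.mean(0))
E
```

```text
sh 1503 ((434.0269775390625, 401.4056091308594), (117.55811309814453, 62.54973602294922), 14.888587951660156) [0.0274 0.0404 0.0489]
[ 0.0628 -0.173   0.04  ] [0.4318 0.4005 0.04  ]
dp 1606 ((476.87640380859375, 183.4843292236328), (61.99760818481445, 149.18338012695312), 68.69818878173828) [0.04   0.0543 0.0634]
[-0.0347 -0.2137  0.0536] [0.4871 0.1798 0.0536]
```

View pics/t0c.png

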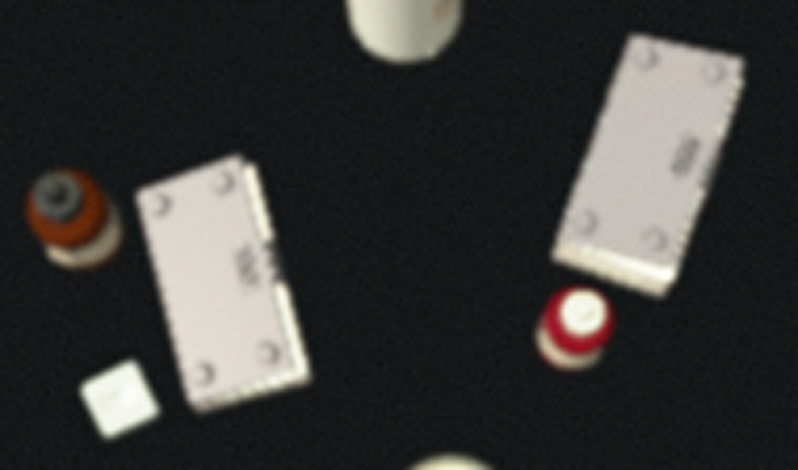

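The crop confirms it. The shallow box is at left, with its pad and tongue on the right (-y) at (255,265), iodine at (70,205) and the cover glass box at (120,400). The deep box is at right, with its pad at (690,155) and the stain bottle at (578,325). Next I'll get the fits and obstacle positions.

```bash
cat >> h.py <<'E'
def yawfit(c,P,box,z0,z1,ctr=None):
    u0,u1,v0,v1=box; Q=P[v0:v1,u0:u1].reshape(-1,3); I=c['img'][v0:v1,u0:u1].reshape(-1,3).astype(int)
    m=(Q[:,2]>z0)&(Q[:,2]<z1)&(I.min(1)>100)&(np.ptp(I,1)<45); Q=Q[m]
    # robust plane
    w=np.ones(len(Q),bool)
    for _ in range(12):
        A=np.c_[Q[:,:2],np.ones(len(Q))]; k=np.linalg.lstsq(A[w],Q[w,2],rcond=None)[0]; r=Q[:,2]-A@k; w=abs(r)<max(.003,1.5*np.median(abs(r)))
    Q=Q[w]; M=np.zeros((1,));
    r=cv2.minAreaRect((Q[:,:2]*1000).astype(np.float32)); return r,k,Q
E
python3 - <<'E'
from h import *
c=dict(np.load('pics/t0.npz'));P=cloud(c);np.set_printoptions(precision=4,suppress=True)
fr={}
for nm,b,z in(('sh',(217,262,160,225),(.025,.055)),('dp',(316,365,130,197),(.04,.07))):
    r,k,Q=yawfit(c,P,b,*z); 
    bx=cv2.boxPoints(r); print(nm,len(Q),r,k[:2],np.hypot(*k[:2])); 
    w,h=r[1]; a=r[2] if w>h else r[2]-90
    a=(a+90)%180-90; t=np.radians(a)
    C=np.array(r[0])/1000; fr[nm]=(C,t); print('yaw',a,C)
obs=dict(iod=(190,216,163,192),cov=(203,223,208,230),stain=(310,332,192,214),flask=(276,308,233,264),wash=(262,318,90,141))
for n,(u0,u1,v0,v1) in obs.items():
    Q=P[v0:v1,u0:u1].reshape(-1,3);Q=Q[(Q[:,2]>.008)]
    if n in('stain',): Q=Q[np.hypot(*(Q[:,:2]-P[203,321,:2]).T)<.03]
    lo,hi=np.percentile(Q,1,0),np.percentile(Q,99,0); ctr=(lo+hi)/2
    print(n,lo,hi,[ (np.array([[np.cos(t),np.sin(t)],[-np.sin(t),np.cos(t)]])@(ctr[:2]-C)).round(3) for C,t in fr.values()])
E
```

```text
sh 1258 ((433.96539306640625, 402.5136413574219), (116.3206558227539, 59.36354064941406), 14.310174942016602) [ 0.0721 -0.2822] 0.2912339702543301
yaw 14.310174942016602 [0.434  0.4025]
dp 1309 ((481.3047180175781, 182.64114379882812), (59.67654800415039, 140.37269592285156), 68.82969665527344) [-0.1057 -0.274 ] 0.2937134247328909
yaw -21.170303344726562 [0.4813 0.1826]
iod [0.4484 0.4574 0.0097] [0.4855 0.4945 0.0938] [array([0.05 , 0.063]), array([-0.119,  0.268])]
cov [0.2484 0.2971 0.0085] [0.3929 0.4746 0.8953] [array([-0.114,  0.012]), array([-0.223,  0.131])]
stain [0.3889 0.2023 0.0132] [0.421  0.2356 0.0812] [array([-0.073, -0.171]), array([-0.084,  0.006])]
flask [0.2819 0.2555 0.0089] [0.3403 0.3144 0.1075] [array([-0.148, -0.084]), array([-0.196,  0.034])]
wash [0.2577 0.2454 0.0113] [0.6038 0.3312 0.8744] [array([-0.031, -0.11 ]), array([-0.085,  0.08 ])]
```

>>> {"name": "arm_command", "arguments": {"xyz": [[32,-13,0],[32,-13,0],[32,-13,0],[32,-13,0],[32,-13,0],[32,-13,0],[32,-13,0],[32,-13,0],[32,-13,0],[29,-11,0],[0,0,0],[0,0,0]], "spin": [2.8,2.8,2.8,2.8,2.8,2.8,2.8,2.8,2.8,2.6,0,0], "jaw": -1}}

```text
time: 1.3
tool_pos: [0.4394, 0.3822, 0.404]
tool_rot: [-3.141, -0.002, -2.893]
contact_force: [-0.3, -0.6, -0.3]
opening: 0.0021
grip_force: 0.0
```

```bash
python3 - <<'E'
from h import *
np.set_printoptions(precision=4,suppress=True)
c=snap('wrist','w1'); s=observe()
print(c['world_from_camera'],c['fx'],c['fy'],c['cx'],c['cy'],[k for k in c],s['time'],s['tool_pos'],np.degrees(s['tool_rot']),s['opening'],s['contact_force'])
c=dict(np.load('pics/t0.npz'));P=cloud(c)
Q=P[88:141,255:320].reshape(-1,3)
for a,b in((.09,.13),(.13,.2)):
  q=Q[(Q[:,2]>a)&(Q[:,2]<b)]; print(len(q),q.min(0),q.max(0))
E
```

```text
[[-0.2469 -0.9286 -0.2771  0.3646]
 [ 0.969  -0.2365 -0.071   0.3634]
 [ 0.0004 -0.2861  0.9582  0.3837]
 [ 0.      0.      0.      1.    ]] 325.19226210127806 325.19226210127806 279.4012346357901 205.6536499210946 ['img', 'depth', 'fx', 'fy', 'cx', 'cy', 'world_from_camera'] 1.35 [0.4388 0.3827 0.4042] [ 179.9963   -0.0788 -165.6969] 0.0004922335871551998 [0.4228 0.6388 0.5834]
475 [0.5603 0.2748 0.0901] [0.6109 0.3326 0.13  ]
368 [0.5728 0.2355 0.13  ] [0.6057 0.3214 0.1986]
```

View pics/w1.png

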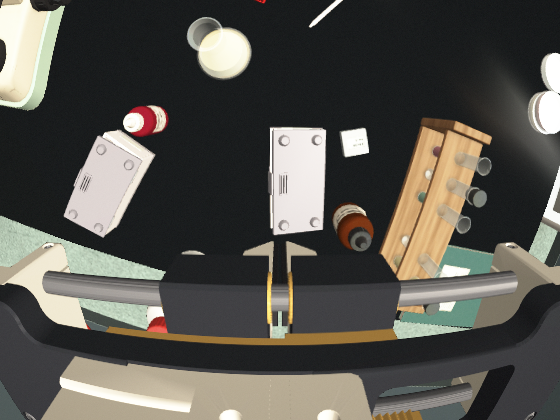

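The wrist view shows the shallow box at (298,180) with its pad at (283,184), the deep box at (105,185), and iodine at (352,228). The closed fingertips are at (280,245).

```bash
cat >> h.py <<'E'
def fcloud(c):
    d=c['depth']; v,u=np.mgrid[0:d.shape[0],0:d.shape[1]]
    a=(u-c['cx'])/c['fx'];b=(v-c['cy'])/c['fy'];r=np.hypot(a,b)+1e-9;t=np.tan(np.minimum(r,1.45))/r
    P=np.stack([a*t*d,-b*t*d,-d,np.ones_like(d)],-1)
    return (P@np.array(c['world_from_camera']).T)[...,:3]
def frame(r):
    w,h=r[1]; a=r[2] if w>h else r[2]-90
    return np.array(r[0]),(a+90)%180-90
E
python3 - <<'E'
from h import *
np.set_printoptions(precision=4,suppress=True)
c=dict(np.load('pics/w1.npz'));P=fcloud(c)
for nm,b,z in(('sh',(262,332,120,242),(.025,.055)),('dp',(60,160,126,242),(.04,.07))):
    r,k,Q=yawfit(c,P,b,*z); print(nm,len(Q),r[1],np.hypot(*k[:2]),frame(r),np.degrees(np.arctan2(k[0],-k[1])))
for p in((283,184),(85,183)): print('pad',P[p[1],p[0]])
E
```

```text
sh 5027 (115.48690795898438, 59.21831512451172) 0.2957285884265222 (array([433.6599, 402.375 ]), 14.508709907531738) 14.391274683397981
dp 4044 (59.887168884277344, 139.44012451171875) 0.29611333537295714 (array([482.6179, 182.3755]), -21.252227783203125) -20.83949659452883
pad [0.4377 0.3861 0.0474]
pad [0.4871 0.1628 0.0604]
```

>>> {"name": "arm_command", "arguments": {"xyz": [[0,2,-40],[0,0,-40],[0,0,-40],[0,0,-40],[0,0,-12],[0,0,-5],[0,0,-4],[0,0,-3],[0,0,-3],[0,0,-3]], "spin": [0,0,0,0,0,0,0,0,0,0]}}

```text
time: 2.35
tool_pos: [0.4398, 0.3846, 0.217]
tool_rot: [3.141, 0.003, -2.891]
contact_force: [-1.3, -6.7, 15.2]
opening: 0.0003
grip_force: 7.3
```

>>> {"name": "arm_command", "arguments": {"xyz": [[0,0,-2],[0,0,-2],[0,0,0]], "spin": [0,0,0]}}

```text
time: 2.65
tool_pos: [0.4397, 0.3844, 0.2119]
tool_rot: [3.141, 0.003, -2.891]
contact_force: [1.1, -2.8, 5.4]
opening: 0.0002
grip_force: 2.5
```

>>> {"name": "arm_command", "arguments": {"xyz": [[0,0,40],[0,0,40],[0,0,45],[6,-28,0],[6,-28,0],[6,-28,0],[6,-28,0],[6,-28,0],[6,-28,0],[6,-28,0],[5,-27,0],[0,0,0],[0,0,0]], "spin": [0,0,0,0,0,0,0,0,0,0,0,0,0]}}

```text
time: 3.95
tool_pos: [0.4862, 0.1614, 0.3359]
tool_rot: [3.141, 0.0, -2.893]
contact_force: [-0.4, 0.6, 0.3]
opening: 0.0008
grip_force: 0.0
```

```bash
python3 - <<'E'
from h import *
np.set_printoptions(precision=4,suppress=True)
c=snap('wrist','w2');P=fcloud(c);s=observe();print(s['tool_pos'])
for nm,u0,u1,a in (('dp',.44,.55,.04),('sh',.38,.49,.025)):
    m=(P[...,2]>a)&(P[...,2]<.07)&(P[...,0]>u0)&(P[...,0]<u1)&(c['img'].min(2)>100)&((P[...,1]<.26) if nm=='dp' else (P[...,1]>.33)&(P[...,1]<.45))
    v,u=np.where(m); print(nm,m.sum(),u.min(),u.max(),v.min(),v.max(),np.percentile(P[m][:,2],[5,50,95]))
E
```

```text
[0.4861 0.162  0.3359]
dp 6753 231 360 151 255 [0.0458 0.0548 0.0617]
sh 3669 472 528 151 253 [0.0302 0.0316 0.0342]
```

View pics/w2.png

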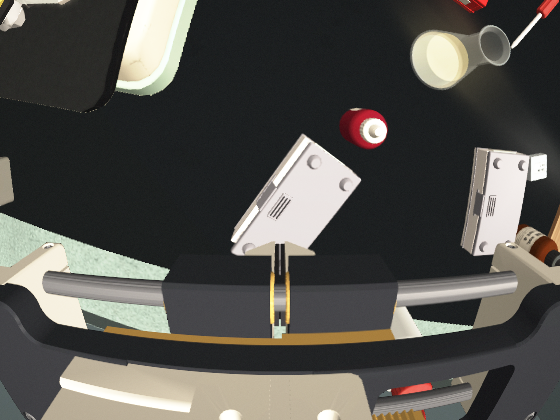

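The shallow lid is now flat at z≈32 mm at (495,200), so it is shut. The deep lid is still ajar, with its pad at (279,207). I'll press it next.

>>> {"name": "arm_command", "arguments": {"xyz": [[0,0,-40],[0,0,-40],[0,0,-14],[0,0,-4],[0,0,-3],[0,0,-3],[0,0,-3],[0,0,-2],[0,0,-2],[0,0,0]], "spin": [0,0,0,0,0,0,0,0,0,0]}}

```text
time: 5.0
tool_pos: [0.4864, 0.1616, 0.2259]
tool_rot: [-3.141, 0.002, -2.891]
contact_force: [-1.5, -2.6, 4.5]
opening: 0.0003
grip_force: 2.6
```

>>> {"name": "arm_command", "arguments": {"xyz": [[0,0,40],[0,0,40],[0,0,45],[0,0,40],[0,0,13],[0,0,0],[0,0,0],[0,0,0],[0,0,0]], "spin": [0,0,-7,-7,-7,-7,-7.5,0,0]}}

```text
time: 5.9
tool_pos: [0.4861, 0.1617, 0.4031]
tool_rot: [3.141, 0.001, 2.776]
contact_force: [-0.1, 0.5, 0.1]
opening: 0.0002
grip_force: 0.0
```

```bash
cat >> h.py <<'E'
def lidfit(c,P,zt,roi,ln=116):
    # shut lid: level face at zt; fit rect to top-face pixels
    x0,x1,y0,y1=roi; I=c['img'].astype(int)
    m=(abs(P[...,2]-zt)<.0025)&(P[...,0]>x0)&(P[...,0]<x1)&(P[...,1]>y0)&(P[...,1]<y1)&(I.min(2)>70)&(np.ptp(I,2)<40)
    m=cv2.morphologyEx(m.astype(np.uint8),cv2.MORPH_OPEN,np.ones((3,3)))>0
    n,l,s,_=cv2.connectedComponentsWithStats(m.astype(np.uint8)); m=l==1+np.argmax(s[1:,4])
    Q=P[m]; r=cv2.minAreaRect((Q[:,:2]*1000).astype(np.float32)); return r,frame(r),Q
E
python3 - <<'E'
from h import *
np.set_printoptions(precision=4,suppress=True)
c=snap('wrist','w3');P=fcloud(c);s=observe();print(s['tool_pos'],np.degrees(s['tool_rot']))
r,f,Q=lidfit(c,P,.046,(.41,.57,.11,.25));print(r[1],f,len(Q),np.median(Q[:,2]))
r,f,Q=lidfit(c,P,.032,(.36,.51,.34,.46));print(r[1],f,len(Q),np.median(Q[:,2]))
E
```

```text
[0.4861 0.1617 0.4029] [179.9723   0.0204 159.0286]
(61.604671478271484, 114.83024597167969) (array([491.7083, 175.9316]), -20.74683380126953) 5447 0.045432834195411664
(115.99369812011719, 62.33039474487305) (array([434.2182, 399.6565]), 14.287260055541992) 3726 0.03156628557208954
```

View pics/w3.png

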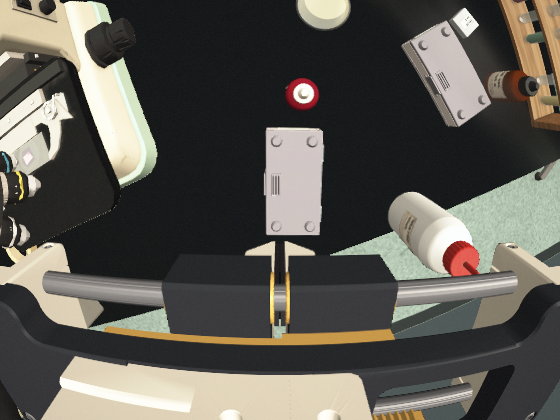

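The deep lid is shut and flat at z≈45.4 mm, centred at (295,180). I'll measure the shallow box from the same relative pose so that calibration error cancels.

>>> {"name": "arm_command", "arguments": {"xyz": [[-6,28,0],[-6,28,0],[-6,28,0],[-6,28,0],[-6,28,0],[-6,28,0],[-6,28,-7],[-6,27,-7],[0,0,0],[0,0,0]], "spin": [4.4,4.4,4.4,4.4,4.4,4.4,4.4,4.4,0,0]}}

```text
time: 6.95
tool_pos: [0.4379, 0.3849, 0.3883]
tool_rot: [-3.141, -0.001, -2.895]
contact_force: [0.2, -0.3, -1.0]
opening: 0.0008
grip_force: 0.0
```

```bash
python3 - <<'E'
from h import *
np.set_printoptions(precision=4,suppress=True)
c=snap('wrist','w4');s=observe();print(s['tool_pos'],np.degrees(s['tool_rot']))
def loc(f,tp): 
    t=np.radians(f[1]); d=f[0]-tp[:2]*1000; return np.array([[np.cos(t),np.sin(t)],[-np.sin(t),np.cos(t)]])@d
tp3=np.array([.4861,.1617])
res=[]
for f,zt,roi in(('w3',.0455,(.41,.57,.11,.25)),('w4',.0315,(.36,.51,.34,.46))):
    k=dict(np.load(f'pics/{f}.npz'));P=fcloud(k);r,fr,Q=lidfit(k,P,zt,roi)
    t=np.radians(fr[1]);q=(Q[:,:2]*1000-fr[0])@np.array([[np.cos(t),-np.sin(t)],[np.sin(t),np.cos(t)]])
    # robust edges away from tongue
    e=q[abs(q[:,0])>18]; ylo,yhi=[np.mean([g(e[(e[:,0]//4)==b][:,1]) for b in np.unique(e[:,0]//4)[1:-1]]) for g in(np.min,np.max)]
    xlo,xhi=[np.mean([g(q[(q[:,1]//4)==b][:,0]) for b in np.unique(q[:,1]//4)[2:-2]]) for g in(np.min,np.max)]
    cc=fr[0]+np.array([[np.cos(t),-np.sin(t)],[np.sin(t),np.cos(t)]])@[(xlo+xhi)/2,(ylo+yhi)/2]
    print(f,r[1],fr,(xlo,xhi,ylo,yhi),'centre',cc)
P=fcloud(c)
I=c['img'].astype(int); m=(P[...,2]>.009)&(P[...,2]<.018)&(P[...,0]>.34)&(P[...,0]<.42)&(P[...,1]>.425)&(P[...,1]<.48)&(I.min(2)>120)
print('cover',P[m].min(0),P[m].max(0)); 
m=(P[...,2]>.03)&(P[...,2]<.12)&(P[...,0]>.43)&(P[...,0]<.52)&(P[...,1]>.44)&(P[...,1]<.51)
print('iod',np.percentile(P[m],1,0),np.percentile(P[m],99,0))
E
```

```text
[0.4382 0.3843 0.3887] [-179.9783   -0.0103 -165.9228]
w3 (61.604671478271484, 114.83024597167969) (array([491.7083, 175.9316]), -20.74683380126953) (np.float64(-56.703054975292126), np.float64(57.14715526303351), np.float64(-28.558422883307536), np.float64(29.924096499836793)) centre [492.1579 176.4915]
w4 (114.98115539550781, 62.035091400146484) (array([433.9295, 400.118 ]), 14.482269287109375) (np.float64(-56.63656040377443), np.float64(57.091507276253076), np.float64(-28.93700120921173), np.float64(30.032215862827012)) centre [434.0128 400.7051]
cover [0.3573 0.437  0.0093] [0.3948 0.4756 0.0145]
iod [0.4485 0.4414 0.0307] [0.4837 0.4923 0.0919]
```

>>> {"name": "arm_command", "arguments": {"xyz": [[-9,3,-20],[-9,3,-30],[-9,4,-30],[0,0,-30],[0,0,-20],[0,0,0]], "spin": [0.3,0,0,0,0,0], "jaw": 0.65}}

```text
time: 7.6
tool_pos: [0.411, 0.3932, 0.2565]
tool_rot: [-3.14, -0.005, -2.893]
contact_force: [0.1, -0.2, -0.0]
opening: 0.0439
grip_force: 0.0
```

>>> {"name": "arm_command", "arguments": {"xyz": [[0,0,0],[0,0,0],[0,0,0],[0,0,0],[0,0,0],[0,0,0]], "spin": [0,0,0,0,0,0]}}

```text
time: 8.2
tool_pos: [0.4111, 0.3946, 0.259]
tool_rot: [3.141, 0.0, -2.891]
contact_force: [-0.1, 0.2, -0.6]
opening: 0.0757
grip_force: 0.0
```

>>> {"name": "arm_command", "arguments": {"xyz": [[0,0,-25],[0,0,-25],[0,0,-10],[0,0,-3.5],[0,0,0],[0,0,0]], "spin": [0,0,0,0,0,0]}}

```text
time: 8.8
tool_pos: [0.4115, 0.3949, 0.1962]
tool_rot: [3.141, 0.002, -2.891]
contact_force: [-0.2, 0.3, 0.0]
opening: 0.0756
grip_force: 0.0
```

>>> {"name": "arm_command", "arguments": {"xyz": [[0,0,0],[0,0,0],[0,0,0],[0,0,0],[0,0,0],[0,0,0]], "spin": [0,0,0,0,0,0], "jaw": -1, "squeeze": 25}}

```text
time: 9.4
tool_pos: [0.4112, 0.3947, 0.1959]
tool_rot: [3.141, 0.001, -2.891]
contact_force: [-1.2, -1.2, 4.7]
opening: 0.0595
grip_force: 25.0
```

>>> {"name": "arm_command", "arguments": {"xyz": [[0,0,5],[0,0,15],[0,0,30],[0,0,35],[0,0,35],[0,0,30],[6,-21,0],[6,-21,0],[6,-21,0],[6,-21,0],[6,-21,0],[6,-21,0],[6,-21,0],[6,-21,0],[6,-21,0],[5,-21,0],[0,0,0],[0,0,0],[0,0,0]], "spin": [0,0,0,0,0,0,-3.5,-3.5,-3.5,-3.5,-3.5,-3.5,-3.5,-3.5,-3.5,-3.7,0,0,0]}}

```text
time: 11.3
tool_pos: [0.4698, 0.1851, 0.345]
tool_rot: [-3.142, -0.001, 2.779]
contact_force: [0.3, -0.4, -1.9]
opening: 0.0598
grip_force: 25.0
```

```bash
python3 - <<'E'
from h import *
np.set_printoptions(precision=4,suppress=True)
c=snap('wrist','w5');P=fcloud(c);s=observe();print(s['tool_pos'],np.degrees(s['tool_rot']),s['opening'],s['grip_force'])
for zt in(.18,):
    I=c['img'].astype(int);m=(abs(P[...,2]-zt)<.012)&(abs(P[...,0]-.47)<.1)&(abs(P[...,1]-.18)<.07)&(I.min(2)>100)
    Q=P[m];A=np.c_[Q[:,:2]-Q[:,:2].mean(0),np.ones(len(Q))];print(len(Q),np.linalg.lstsq(A,Q[:,2],rcond=None)[0])
    r,f,Q=lidfit(c,P,np.median(Q[:,2]),(.37,.6,.1,.27));print(r[1],f,len(Q))
E
```

```text
[0.4698 0.1853 0.3451] [179.9981  -0.0332 159.2297] 0.05954047675137348 24.99576061964035
14303 [ 0.0115 -0.0029  0.1806]
(60.26981735229492, 43.00433349609375) (array([457.1958, 190.7297]), 68.95543670654297) 8854
```

View pics/w5.png

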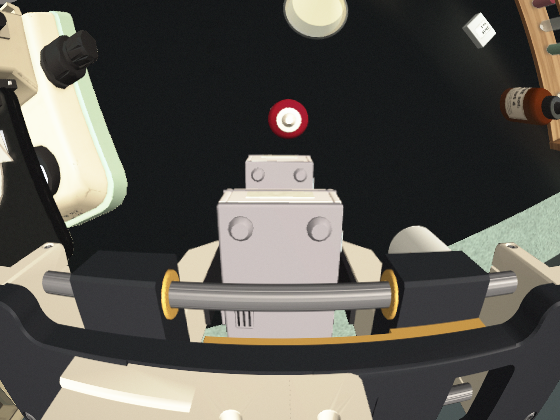

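The shallow box is held level over the deep one. Its lugs are at (241,229) and (319,229), and the deep box's at (257,175) and (299,175). I'll check their relative offset in the box frame.

```bash
python3 - <<'E'
from h import *
np.set_printoptions(precision=2,suppress=True)
c=dict(np.load('pics/w5.npz'));P=fcloud(c)*1000;t=np.radians(-20.8)
R=np.array([[np.cos(t),np.sin(t)],[-np.sin(t),np.cos(t)]]);I=c['img'].astype(int)
L=(P[...,:2]-[469.8,185.2])@R.T
for zt in(45.5,P[205:220,260:300,2].mean()):
    m=(abs(P[...,2]-zt)<2.5)&(abs(L[...,0]+45)<30)&(abs(L[...,1])<45)&(I.min(2)>70)
    q=L[m]; xs=np.percentile(q[:,0],0.5)
    for a in range(int(xs)+2,int(xs)+11,3):
        e=q[abs(q[:,0]-a)<1.5][:,1]; print(round(zt,1),len(q),a,'y',e.min(),e.max())
    print('xmin',[q[abs(q[:,1]-b)<3][:,0].min() for b in(-20,-10,0,10,20)])
E
```

```text
45.5 1231 -32 y -29.450648753749704 30.06933966775371
45.5 1231 -29 y -29.51807959646886 30.18733116049004
45.5 1231 -26 y -29.515122681671095 30.23543923466077
xmin [np.float64(-34.11883703394678), np.float64(-34.07181878659886), np.float64(-34.10188426969946), np.float64(-34.179872594357235), np.float64(-34.00977002746612)]
181.9 4282 -32 y -29.013822625489905 30.1724245849524
181.9 4282 -29 y -29.112376718154866 30.400859751839953
181.9 4282 -26 y -28.878637839524345 30.32342018975024
xmin [np.float64(-34.84121656642499), np.float64(-35.127859067725936), np.float64(-34.906804978547235), np.float64(-34.950393960615514), np.float64(-34.98639746041574)]
```

>>> {"name": "arm_command", "arguments": {"xyz": [[0.3,-0.3,-25],[0,0,-30],[0,0,-25],[0,0,-10],[0,0,-4],[0,0,-3],[0,0,-2],[0,0,0]], "spin": [0,0,0,0,0,0,0,0]}}

```text
time: 12.15
tool_pos: [0.4706, 0.1844, 0.2469]
tool_rot: [3.141, 0.001, 2.778]
contact_force: [0.2, 0.3, -3.4]
opening: 0.0597
grip_force: 25.0
```

>>> {"name": "arm_command", "arguments": {"xyz": [[0,0,-1.5],[0,0,-1.5],[0,0,0],[0,0,0]], "spin": [0,0,0,0]}}

```text
time: 12.55
tool_pos: [0.4704, 0.1843, 0.2433]
tool_rot: [3.141, 0.0, 2.778]
contact_force: [0.1, -0.2, -2.5]
opening: 0.0598
grip_force: 25.0
```

No resistance and already below the lug tops, so the lugs are in the recess. I'll seat it.

>>> {"name": "arm_command", "arguments": {"xyz": [[0,0,-1],[0,0,-0.7],[0,0,0],[0,0,0]], "spin": [0,0,0,0]}}

```text
time: 12.95
tool_pos: [0.4704, 0.1843, 0.2418]
tool_rot: [3.141, 0.0, 2.778]
contact_force: [-0.9, -0.3, 0.2]
opening: 0.0597
grip_force: 25.0
```

>>> {"name": "arm_command", "arguments": {"xyz": [[0,0,-0.3],[0,0,0]], "spin": [0,0]}}

```text
time: 13.15
tool_pos: [0.4704, 0.1843, 0.2417]
tool_rot: [3.141, 0.0, 2.778]
contact_force: [-3.7, -0.2, 4.9]
opening: 0.0596
grip_force: 25.0
```

>>> {"name": "arm_command", "arguments": {"xyz": [[0,0,0],[0,0,0],[0,0,0],[0,0,0],[0,0,0],[0,0,0],[0,0,15],[0,0,40],[0,0,45],[0,0,45],[0,0,20],[-20,-7,0],[-20,-7,0],[0,0,0],[0,0,0]], "spin": [0,0,0,0,0,0,0,0,0,0,0,0,0,0,0], "jaw": 0.65}}

```text
time: 14.65
tool_pos: [0.4305, 0.1703, 0.4065]
tool_rot: [3.141, 0.001, 2.778]
contact_force: [-0.3, 0.0, 0.6]
opening: 0.0761
grip_force: 0.0
```

```bash
python3 - <<'E'
from h import *
np.set_printoptions(precision=4,suppress=True)
c=snap('wrist','w6');P=fcloud(c);s=observe();print(s['time'],s['tool_pos'],s['opening'])
r,f,Q=lidfit(c,P,.0775,(.40,.58,.1,.26));A=np.c_[Q[:,:2]-Q[:,:2].mean(0),np.ones(len(Q))];print(r[1],f,len(Q),np.linalg.lstsq(A,Q[:,2],rcond=None)[0])
d=snap('scene','s6'); cv2.imwrite('pics/s6c.png',cv2.cvtColor(cv2.resize(d['img'][130:290,180:380],None,fx=3.5,fy=3.5,interpolation=cv2.INTER_CUBIC),cv2.COLOR_RGB2BGR))
E
```

```text
14.7 [0.4309 0.1704 0.4064] 0.07567314425491554
(61.54513931274414, 107.46492004394531) (array([487.8888, 177.5583]), -20.719886779785156) 5204 [0.004  0.0067 0.0773]
```

View pics/s6c.png

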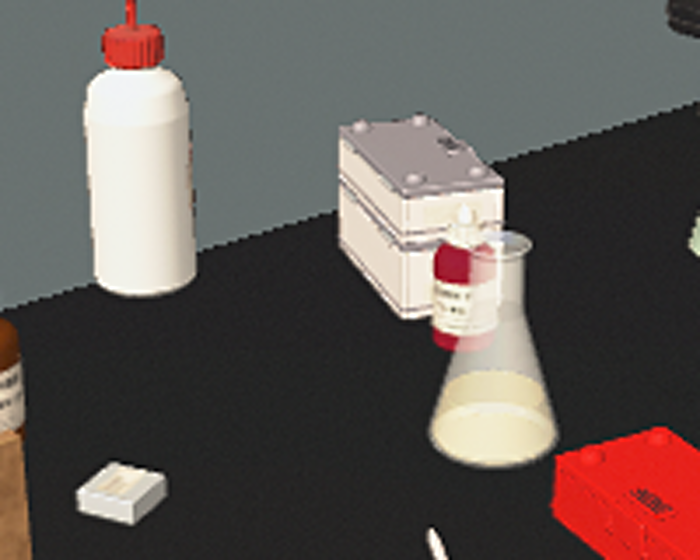

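View pics/w6.png

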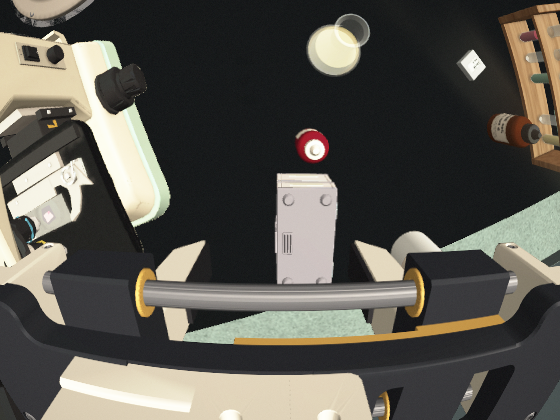

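Both views show the shallow box flush and level on the deep one, with its top at 77.3 mm and both lids shut. The glassware, bottles and cover glass box haven't moved. Handing in.

```bash
python3 -c "
from cell import *
print(hand_in())"
```

```text
the job is handed in; nothing more can be done
None
```

I pressed both lids shut, then stacked the shallow box level and flush on the deep box, with nothing around them visibly disturbed; I handed the job in at about 15 s.

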